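# Block holders from the drying rack to the session tray

### The job

Four different ultramicrotome block holders stand in the white dishes of the aluminium drying rack; move all four into the empty pockets of the black session tray, one in each pocket. The session log goes by position, so keep their order counted from the carrying handles: the holder nearest the rack's handle goes into the pocket nearest the tray's handle, and so on to the last (the two handles may be at opposite ends). Keep the holders upright, set each one down gently instead of dropping it, and leave it standing flat in its pocket.

Things in the scene. Friction and masses are not known exactly. Their poses are not given: they have to be found in the camera images.
- collet: Round collet holder, metal, 60 mm high: foot 33 mm across and 10 mm high, narrower waist, plain knurled collar 32 mm across from 16 to 40 mm above the underside (grip here), then a cone with a thin amber resin block at the tip. Origin: centre of its underside; z up. Stands in a dish at the start; loose, about 100 g.
- vise: Vise holder, metal block 26 mm along its x, 34 along its y (a screw head stands out 5 more at +y), 40 high, an amber resin slab standing out of its jaws to 55. Grip across the x faces, 20 to 40 mm above the underside. At the start its x lies within 0.25 rad of across the row. Origin: centre of its underside; z up. Stands in a dish at the start; loose, about 90 g.
- drum: Stub holder, a plain steel drum 36 mm across and 40 mm high with a small flat amber block on top to 49 mm. Grip the drum 20 to 40 mm above the underside. Origin: centre of its underside; z up. Stands in a dish at the start; loose, about 160 g.
- post: Slim post holder, metal: round foot 30 mm across and 8 mm high, upright knurled stem 18 mm across from 8 to 52 mm above the underside (grip here, 20 to 50 mm up), pointed tip to 64 mm. Origin: centre of its underside; z up. Stands in a dish at the start; loose, about 60 g.
- dish_collet: The shallow white dish, round, 60 mm across, fixed on the drying rack, in which the collet holder stands at the start (the four dishes are alike and stay put). Origin: centre of its underside, 8 mm above the table; its floor is 3 mm and its rim 6 mm above that origin.
- dish_vise: The shallow white dish, round, 60 mm across, fixed on the drying rack, in which the vise holder stands at the start (the four dishes are alike and stay put). Origin: centre of its underside, 8 mm above the table; its floor is 3 mm and its rim 6 mm above that origin.
- dish_drum: The shallow white dish, round, 60 mm across, fixed on the drying rack, in which the drum stands at the start (the four dishes are alike and stay put). Origin: centre of its underside, 8 mm above the table; its floor is 3 mm and its rim 6 mm above that origin.
- dish_post: The shallow white dish, round, 60 mm across, fixed on the drying rack, in which the post holder stands at the start (the four dishes are alike and stay put). Origin: centre of its underside, 8 mm above the table; its floor is 3 mm and its rim 6 mm above that origin.
- handle_rack: Steel bail handle on one end of the drying rack (fixed, 70 by 320 mm), 56 mm wide, 36 high. Origin between its feet, 13 mm above the table. Its y axis lies along the row, x across, within 0.16 rad of the world's. The row runs from here along +y or -y, whichever leads to y = 0 (middle of the bench); dish centres at 50, 114, 178, 242 mm from here. The rack's other end has a low rubber stop.
- handle_tray: Steel bail handle on one end of the black tray (fixed, 70 x 320 mm), 56 mm wide, 36 high. Origin between its feet, 13 mm above the table. Its y axis lies along the row, x across, within 0.16 rad of the world's. The row runs from here along +y or -y, whichever leads to y = 0 (middle of the bench); pockets at 50, 114, 178, 242 mm, 52 mm square, floor 8 mm above the table, walls 5 mm high.
Mind the look-alikes: they are no part of the job. What is shaped like the collet but yellow is not meant.

How it is judged:
By the outcome, as a careful person would: the job done as asked, in the order asked, and still so for the second after the job is handed in, with the robot touching nothing.
It also fails if it takes over 96 s, if anything falls off the work surface, if the arm or the gripper's body presses on something with over 40 N, if the wrist force passes 120 N, or if a joint passes its speed limit or range.

### The arm

A 7-joint arm with a two-finger parallel gripper is mounted at the origin on the work surface. World frame = base frame: x ahead of the robot, y to its left, z up, the work surface at z = 0. Lengths are in m, angles in rad, forces in N, time in s.
With the tool pointing down it reaches from about 0.35 to 0.9 m from the base axis. Payload 19.9 kg.
Tool frame: the origin (TCP) lies at the very end of the fingers, on their centre line; the grasp point (between the pads) lies 19 mm behind it (ctrl.grip_point_offset is the x of the grasp point in the tool frame, in m); x points along the fingers, y is the direction in which the jaws open and shut, and the axes are right-handed (so a half turn about x gives the same grasp; the last joint's range is limited). The gripper opens to 85 mm and grips with 20 to 120 N. Pads are 22 mm wide; open, the fingers measure 114 mm over their backs; the gripper's body (76 mm by 85 mm) begins 54 mm behind the grasp point. The pads swing forward as they close: fully open they stand 13 mm farther back than shut.
Start: joints at [-1.302, 0.417, -0.01, 1.614, 0.005, 1.111, -0.053], TCP at [0.191, 0.595, 0.231] pointing down, gripper open.
Joint ranges: [-2.81, 2.81], [-0.39, 2.02], [-1.27, 1.25], [0.06, 2.57], [-1.19, 4.33], [0.19, 2], [-2.82, 2.82]. Speed limits (rad/s): [1.89, 1.89, 2.39, 2.39, 3.01, 3.01, 3.01].

### API

Orientations are given as a rotation vector (axis times angle).
In Python, from bench import ctrl, capture gives the robot as it stands.
- The arm moves only by the shell command python3 -m pendant 'ROWS'. ROWS is JSON, a list of rows, each an object of numbers: "fingers": the opening, from 0 (shut) to 1 (fully open); "dx", "dy", "dz": the shift along the tool's x, y, z in cm; "ax", "ay", "az": the turn, a rotation vector about the tool's x, y, z in rad. A call has 1 to 8 rows; each row is the pose to reach, as a shift and turn from the pose commanded when the call began, along the tool's axes at that moment; what a row does not reach only later rows make up. A row lasts 1/10 s, in which the tool goes at most 50 mm and 8.59 degrees, less where a joint would pass 70% of its speed; a pose out of reach is approached as far as the arm can. A call with a gripper value outside its range is refused whole. The fingers move at their own pace and stop on an object; the grip force is fixed at half the most. Time passes only in rows, so rows that repeat a pose let the fingers close. It gives the time, the measured TCP pose, the force and the opening at its end, in the units of the state.
- ctrl.get_obs(): the state, without advancing time (a new reading comes with each control period).
- capture(name): name is "scene" or "top" or "wrist"; returns a dict with "frame" (480x640x3 uint8, blue, green, red), "vfov" (degrees; the focal length in pixels is half the picture's height over the tangent of half this angle, whatever the lens; pixels are square), "cx", "cy" (the principal point, pixels), "R" (3x3) and "t" (3): a world point X has camera coordinates R X + t. Camera axes: x right, y down, z forward; pixel columns grow to the right and rows downward; lengths in m; the calibration is good to about 2 mm. The wrist camera is an equidistant fisheye: a pixel r from the principal point sees the ray r / f radians off the axis. A picture is of the moment at which its call begins. There is no depth.
- ctrl.hand_in(): hands the job in, once; it reports no verdict.
The state is a dict: "time_s": time; "joints": joint angles; "qvel": joint speeds; "joint_efforts": joint torques, N m; "ee_pos": TCP position; "eef_rot": TCP orientation; "ft_force": force on the tool from outside, world axes, zero at the start; "moment": the same for the moment, N m; "opening": opening from 0.0 (shut) to 1.0 (fully open).
Only numpy, scipy, OpenCV 4.12 (cv2) and the standard library are available. Lean on these libraries where they do the work, as an engineer would, in place of code of your own. Each camera call takes 0.05 s, during which the arm holds its last target.

## Working session

There is one attempt and no reset: what is moved stays moved. The work goes in short steps, Python scripts to look and compute and a shell command to move; the robot and the scene stay as the last step left them, time stands still between calls to the robot, and variables do not carry over. Pictures are saved under pics/ and viewed, and the job is handed in when it is done.

```bash
ls; mkdir -p pics; python3 - <<'E'
from bench import ctrl, capture
import cv2,numpy as np
o=ctrl.get_obs()
for k,v in o.items(): print(k,np.round(v,4))
print(ctrl.grip_point_offset)
for n in ["scene","top","wrist"]:
    c=capture(n); cv2.imwrite(f"pics/{n}0.png",c["frame"])
    print(n,c["vfov"],c["cx"],c["cy"],np.round(c["R"],4).tolist(),np.round(c["t"],4).tolist())
E
```

```text
pics
time_s 0.0
joints [-1.3015  0.418  -0.0103  1.6142  0.0047  1.1107 -0.053 ]
qvel [-0.0004  0.0015 -0.0015 -0.0008  0.0003  0.0018 -0.001 ]
joint_efforts [ 6.00000e-04 -8.64465e+01  6.79100e-01 -4.34903e+01  1.90000e-02
  7.50000e-03 -1.00000e-04]
ee_pos [0.191  0.5947 0.2307]
eef_rot [ 0.243   1.5571 -0.2449]
ft_force [0.3535 0.6625 0.9869]
moment [ 0.0036 -0.033  -0.003 ]
opening 1.0007
-0.0187
scene 49.74287227626418 322.91312974091755 229.74396058436892 [[-0.6607, 0.7506, 0.0062], [0.4806, 0.4293, -0.7647], [-0.5767, -0.5022, -0.6444]] [0.3356, -0.1948, 1.0052]
top 49.87007750735315 316.08556221595035 240.60532175525196 [[-0.1355, -0.9908, 0.0002], [-0.967, 0.1322, -0.2176], [0.2155, -0.0296, -0.976]] [0.0356, 0.499, 0.7522]
wrist 65.70646984690485 313.22018813063846 238.05116062359352 [[0.3073, 0.9516, -0.0006], [0.9071, -0.2927, 0.3023], [0.2875, -0.0935, -0.9532]] [-0.6242, -0.0383, 0.3796]
```

View pics/scene0.png

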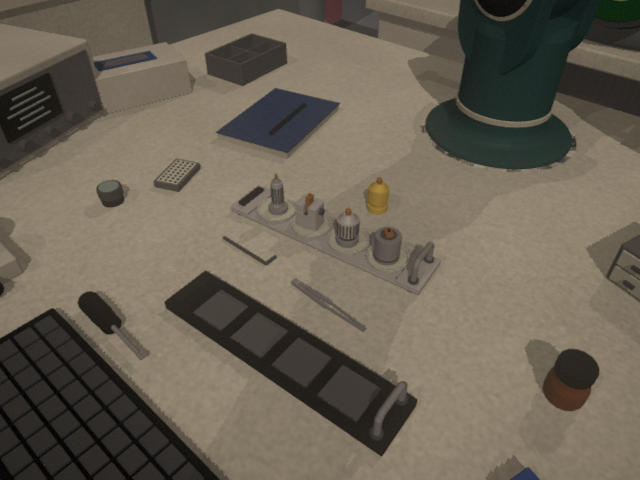

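View pics/top0.png

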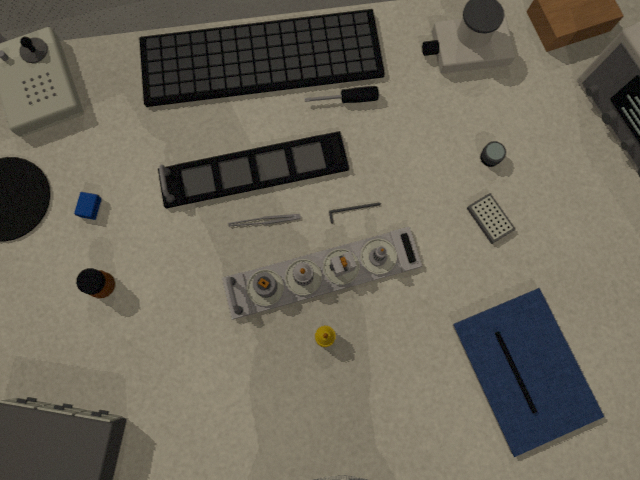

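View pics/wrist0.png

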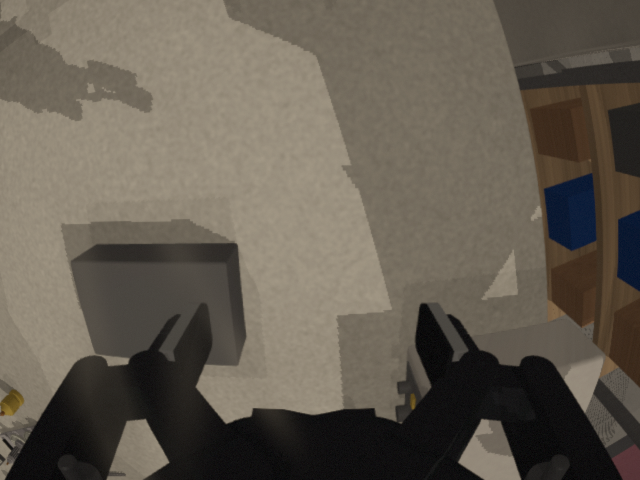

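Both handles are on the left of the top view (+y): rack handle near px (235,295), tray handle near (167,185). The rack order from its handle is drum (264,285), collet (303,275), vise (342,263), post (379,253). Yellow decoy is at (325,335). Next I'll measure these.

```bash
cat > h.py <<'E'
import numpy as np, cv2
from bench import ctrl, capture
from scipy.spatial.transform import Rotation as Ro
def ray(c,u,v):
    f=240/np.tan(np.radians(c["vfov"])/2); R=np.array(c["R"]);t=np.array(c["t"])
    d=R.T@np.array([(u-c["cx"])/f,(v-c["cy"])/f,1.]); return -R.T@t,d
def onz(c,u,v,z):
    o,d=ray(c,u,v); return o+d*(z-o[2])/d[2]
def proj(c,X):
    f=240/np.tan(np.radians(c["vfov"])/2)
    p=np.array(c["R"])@np.array(X)+np.array(c["t"]); return p[:2]/p[2]*f+[c["cx"],c["cy"]]
E
python3 - <<'E'
from h import *
c=capture("top");s=capture("scene")
cv2.imwrite("pics/top_z.png",cv2.resize(c["frame"][120:330,140:440],None,fx=2.6,fy=2.6,interpolation=cv2.INTER_CUBIC))
cv2.imwrite("pics/scene_z.png",cv2.resize(s["frame"][160:460,150:450],None,fx=1.95,fy=1.95,interpolation=cv2.INTER_CUBIC))
print(-np.array(c["R"]).T@c["t"],-np.array(s["R"]).T@s["t"])
hsv=cv2.cvtColor(c["frame"],cv2.COLOR_BGR2HSV);g=c["frame"].max(2)
# tray: dark mask
sub=np.zeros_like(g);sub[125:215,150:360]=1
m=((g<75)&(sub>0)).astype(np.uint8)*255
for name,mm in(("dark",m),):
    cs,_=cv2.findContours(mm,cv2.RETR_CCOMP,cv2.CHAIN_APPROX_NONE)
    for k in cs:
        if cv2.contourArea(k)>150:
            r=cv2.minAreaRect(k);print(name,cv2.contourArea(k),r,onz(c,*r[0],.008).round(4))
print(g[150:200:4,200],g[165,160:350:3])
print('rack',g[285,225:300:3])
E
```

```text
[ 0.32524726 -0.00838836  0.84278641] [0.89499985 0.33655124 0.4967172 ]
dark 7388.5 ((252.6526641845703, 169.34695434570312), (41.96989440917969, 189.06553649902344), 78.6108169555664) [0.6479 0.0568 0.008 ]
[131 137 131   5  38  66  63  62  64  64  61  18  11] [107  85 135 127  75  28   4  16  16  21   9  13  10   7  27  29  42  29
   8   9  52  62  60  64  64  62  66  63  61  63   8  13  24  50  63  66
  68  69  67  66  69  70  66  23  18  39  72  74  69  70  69  70  67  70
  68  57  14  19  22   3   9   9  21  86]
rack [129  97  73  75  87  92 121  95 113 119  96  45  75 110  87  46  94  49
  95  92  96 123 131 125 125]
```

View pics/top_z.png

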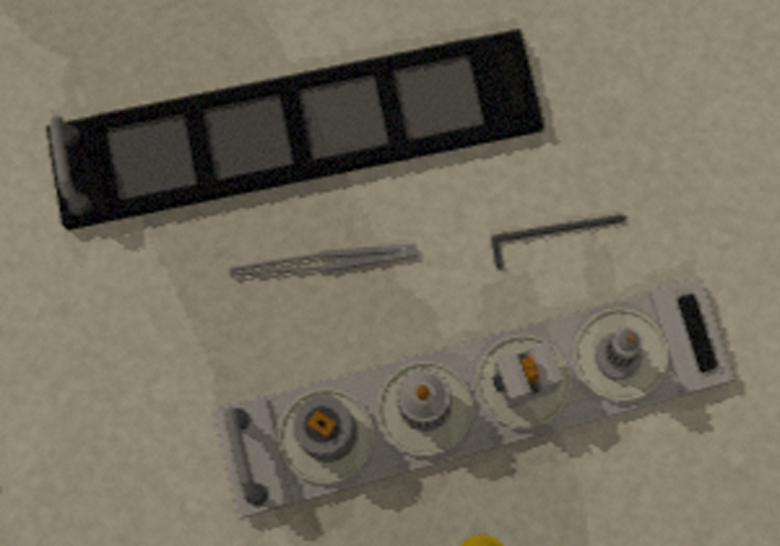

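View pics/scene_z.png

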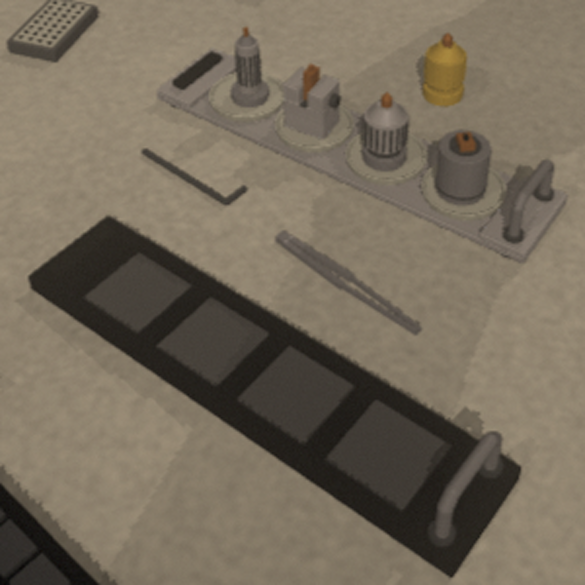

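```bash
cat > m.py <<'E'
from h import *
def blobs(c,name,roi):
    x0,x1,y0,y1=roi
    im=c["frame"];hsv=cv2.cvtColor(im,cv2.COLOR_BGR2HSV)
    w=np.zeros(im.shape[:2],bool);w[y0:y1,x0:x1]=1
    am=(hsv[...,1]>120)&(hsv[...,0]<18)&(hsv[...,2]>60)&w
    n,l,st,ce=cv2.connectedComponentsWithStats(am.astype(np.uint8),connectivity=8)
    for i in range(1,n):
        if st[i,4]>3: print(name,'amber',ce[i].round(1),st[i].tolist())
def pockets(c,roi,lo=30,hi=85):
    x0,x1,y0,y1=roi
    im=cv2.GaussianBlur(c["frame"],(3,3),0);g=im.max(2);w=np.zeros(g.shape,np.uint8)
    # inside the tray hull only
    d=np.zeros_like(g);d[y0:y1,x0:x1]=(g[y0:y1,x0:x1]<30)
    n,l,st,ce=cv2.connectedComponentsWithStats(d);i=1+np.argmax(st[1:,4])
    cs,_=cv2.findContours((l==i).astype(np.uint8),cv2.RETR_EXTERNAL,cv2.CHAIN_APPROX_NONE)
    hull=cv2.convexHull(max(cs,key=cv2.contourArea));cv2.fillConvexPoly(w,hull,1)
    m=((g>42)&(g<hi)&(w>0)).astype(np.uint8);m=cv2.morphologyEx(m,cv2.MORPH_OPEN,np.ones((3,3)))
    out=[]
    for k in cv2.findContours(m,cv2.RETR_EXTERNAL,cv2.CHAIN_APPROX_NONE)[0]:
        if cv2.contourArea(k)>200:
            r=cv2.minAreaRect(k);M=cv2.moments(k)
            P=np.array([onz(c,*p[0],.008)[:2] for p in k]);R=cv2.minAreaRect(P.astype(np.float32)*1000)
            out.append((R[0],R[1],R[2]));
            print('pocket',np.round([M['m10']/M['m00'],M['m01']/M['m00']],1),'mm',np.round(R[0],1),np.round(R[1],1),round(R[2],1))
E
python3 - <<'E'
from m import *
c=capture("top");s=capture("scene")
pockets(c,(150,360,125,215));pockets(s,(150,430,260,460))
blobs(c,'top',(220,430,225,325));blobs(s,'scene',(225,445,165,300))
# dishes: greenish white: G>R-? print samples
im=c["frame"].astype(int)
for p in [(283,285),(262,300),(317,285),(390,262),(230,278),(300,300),(280,320)]:print(p,im[p[1],p[0]])
E
```

```text
pocket [198.  180.2] mm [641.1 151.1] [47.1 50.8] 4.3
pocket [235.3 172.6] mm [646.4  86.8] [46.9 49.5] 4.2
pocket [272.  164.9] mm [651.8  23. ] [47.8 49.8] 4.3
pocket [308.3 157.4] mm [656.8 -40.4] [47.9 50.4] 4.3
pocket [170.2 454. ] mm [806.2  66.8] [13.9 25.3] 41.5
pocket [156.2 440.1] mm [807.1  46.2] [26.6 15.3] 55.7
top amber [381.8 249.2] [381, 248, 3, 3, 6]
top amber [343.3 261.3] [340, 257, 7, 10, 43]
top amber [302.2 270.5] [300, 268, 5, 6, 21]
top amber [263.3 282.6] [258, 278, 11, 10, 57]
scene amber [275.6 176. ] [275, 174, 2, 5, 8]
scene amber [379.1 180.5] [377, 177, 5, 7, 28]
scene amber [308.6 200. ] [306, 193, 7, 18, 77]
scene amber [347.9 211.2] [346, 208, 5, 7, 31]
scene amber [388.5 232.8] [384, 228, 10, 10, 71]
(283, 285) [81 91 94]
(262, 300) [ 99 120 123]
(317, 285) [76 90 95]
(390, 262) [ 88 102 105]
(230, 278) [62 67 69]
(300, 300) [70 77 81]
(280, 320) [106 123 133]
```

```bash
python3 - <<'E'
from m import *
c=capture("top");s=capture("scene")
# scene pockets: mask keyboard
s2=dict(s);f=s["frame"].copy();cv2.fillPoly(f,[np.array([[0,300],[60,300],[215,479],[0,479]])],(140,140,140));s2["frame"]=f
pockets(s2,(150,430,260,460))
T={'post':((381.8,249.2),(275.6,176.),.0735),'vise':((343.3,261.3),(308.6,200.),.060),'collet':((302.2,270.5),(347.9,211.2),.069),'drum':((263.3,282.6),(388.5,232.8),.0600)}
for k,(a,b,z) in T.items():
    o1,d1=ray(c,*a);o2,d2=ray(s,*b);d1/=np.linalg.norm(d1);d2/=np.linalg.norm(d2)
    q=np.linalg.lstsq(np.c_[d1,-d2],o2-o1,rcond=None)[0];p1=o1+q[0]*d1;p2=o2+q[1]*d2
    print(k,'tri',((p1+p2)/2*1000).round(1),'gap',((p1-p2)*1000).round(1),'top@z',(onz(c,*a,z)*1000).round(1),'scene@z',(onz(s,*b,z)*1000).round(1))
# dishes
lab=cv2.cvtColor(c["frame"],cv2.COLOR_BGR2LAB).astype(int)
b=lab[...,2]
v=np.clip((b-120)*10,0,255).astype(np.uint8)
cv2.imwrite("pics/labb.png",cv2.resize(v[220:330,220:440],None,fx=3.5,fy=3.5))
E
```

```text
Traceback (most recent call last):
  File "m.py", line 15, in pockets
    n,l,st,ce=cv2.connectedComponentsWithStats(d);i=1+np.argmax(st[1:,4])
                                                      ~~~~~~~~~^^^^^^^^^^
ValueError: attempt to get argmax of an empty sequence
```

```bash
python3 - <<'E'
from m import *
c=capture("top");s=capture("scene")
g=cv2.GaussianBlur(s["frame"],(3,3),0).max(2)
m=(g>48)&(g<85);m=m.astype(np.uint8)
m=cv2.morphologyEx(m,cv2.MORPH_OPEN,np.ones((5,5)))
for k in cv2.findContours(m[270:430,180:400],cv2.RETR_EXTERNAL,cv2.CHAIN_APPROX_NONE,offset=(180,270))[0]:
    if cv2.contourArea(k)>500:
        P=np.array([onz(s,*p[0],.008)[:2] for p in k]);R=cv2.minAreaRect(P.astype(np.float32)*1000);print('pk',np.round(R[0],1),np.round(R[1],1),R[2])
T={'post':((381.8,249.2),(275.6,176.),.0735),'vise':((343.3,261.3),(308.6,200.),.060),'collet':((302.2,270.5),(347.9,211.2),.069),'drum':((263.3,282.6),(388.5,232.8),.0600)}
for k,(a,b,z) in T.items():
    o1,d1=ray(c,*a);o2,d2=ray(s,*b);d1/=np.linalg.norm(d1);d2/=np.linalg.norm(d2)
    q=np.linalg.lstsq(np.c_[d1,-d2],o2-o1,rcond=None)[0];p1=o1+q[0]*d1;p2=o2+q[1]*d2
    print(k,'tri',((p1+p2)/2*1000).round(1),'gap',((p1-p2)*1000).round(1),'top@z',(onz(c,*a,z)*1000).round(1),'scene@z',(onz(s,*b,z)*1000).round(1))
lab=cv2.cvtColor(c["frame"],cv2.COLOR_BGR2LAB).astype(int)
v=np.clip((lab[...,2]-120)*10,0,255).astype(np.uint8)
cv2.imwrite("pics/labb.png",cv2.resize(v[220:330,220:440],None,fx=3.5,fy=3.5))
E
```

```text
pk [640.5 153.5] [48.9 50.8] 4.86488676071167
pk [645.9  89. ] [48.7 48.7] 4.271383762359619
pk [651.2  25. ] [49.4 48.5] 4.8038105964660645
pk [656.4 -38.7] [50.2 49.8] 4.950387001037598
post tri [ 468.3 -128.7   70.1] gap [ 1.2 -1.6  0.5] top@z [ 468.3 -129.    73.5] scene@z [ 471.3 -123.9   73.5]
vise tri [461.2 -69.5  51.9] gap [ 0.6 -0.8  0.2] top@z [460.1 -69.3  60. ] scene@z [468.9 -61.6  60. ]
collet tri [453.7  -4.   61.4] gap [ 1.  -1.4  0.2] top@z [453.   -4.7  69. ] scene@z [461.    2.7  69. ]
drum tri [444.6  58.1  52.2] gap [ 1.1 -1.9  0. ] top@z [444.   56.5  60. ] scene@z [452.   63.9  60. ]
```

View pics/labb.png

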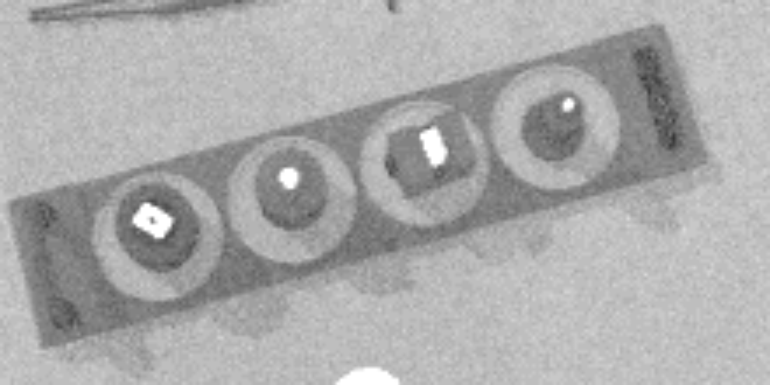

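```bash
python3 - <<'E'
from m import *
c=capture("top");s=capture("scene")
lab=cv2.GaussianBlur(cv2.cvtColor(c["frame"],cv2.COLOR_BGR2LAB),(3,3),0).astype(int)
# dishes: edges in gray/b inside ROI via Hough circles on b channel
b=np.clip((lab[...,2]-120)*10,0,255).astype(np.uint8)[220:330,220:440]
big=cv2.resize(b,None,fx=4,fy=4,interpolation=cv2.INTER_CUBIC);big=cv2.GaussianBlur(big,(7,7),0)
h=cv2.HoughCircles(big,cv2.HOUGH_GRADIENT_ALT,1.5,120,param1=100,param2=.6,minRadius=60,maxRadius=85)
H=h[0] if h is not None else []
D=[]
for x,y,r in sorted(map(tuple,H)):
    u,v=(x+.5)/4-.5+220,(y+.5)/4-.5+220;P=onz(c,u,v,.013);D.append(P);print('dish',round(u,1),round(v,1),'r',r/4,(P*1000).round(1))
if len(D)>1: print([np.linalg.norm(D[i+1]-D[i])*1000 for i in range(len(D)-1)])
# vise: top face mask (grey bright) zoom
cv2.imwrite("pics/vise.png",cv2.resize(c["frame"][240:285,315:400],None,fx=9,fy=9,interpolation=cv2.INTER_CUBIC))
hsv=cv2.cvtColor(c["frame"],cv2.COLOR_BGR2HSV);am=((hsv[...,1]>120)&(hsv[...,0]<18)&(hsv[...,2]>60)).astype(np.uint8)
ys,xs=np.nonzero(am[252:272,332:355]);P=np.array([onz(c,x+332,y+252,.06)[:2] for x,y in zip(xs,ys)])*1000
r=cv2.minAreaRect(P.astype(np.float32));print('vise slab',r)
ye=((hsv[...,1]>150)&(hsv[...,0]>18)&(hsv[...,0]<35)&(hsv[...,2]>90)).astype(np.uint8)
n,l,st,ce=cv2.connectedComponentsWithStats(ye);i=1+np.argmax(st[1:,4]);print('decoy',ce[i],(onz(c,*ce[i],.04)*1000).round(1))
o=ctrl.get_obs();print(Ro.from_rotvec(o["eef_rot"]).as_matrix().round(3))
E
```

```text
dish 265.4 287.5 r 18.368774 [442.7  58.   13. ]
dish 301.4 277.4 r 19.347263 [451.2  -1.7  13. ]
dish 339.2 266.1 r 17.032927 [461.2 -65.2  13. ]
dish 377.9 254.1 r 18.534477 [ 472.3 -130.8   13. ]
[np.float64(60.305600005726966), np.float64(64.29677662539262), np.float64(66.49103593421952)]
vise slab ((459.94281005859375, -69.23905944824219), (15.227104187011719, 7.345031261444092), 9.844074249267578)
decoy [324.33225806 335.65483871] [353.2 -25.1  40. ]
[[-0.     0.306  0.952]
 [-0.     0.952 -0.306]
 [-1.    -0.     0.   ]]
```

View pics/vise.png

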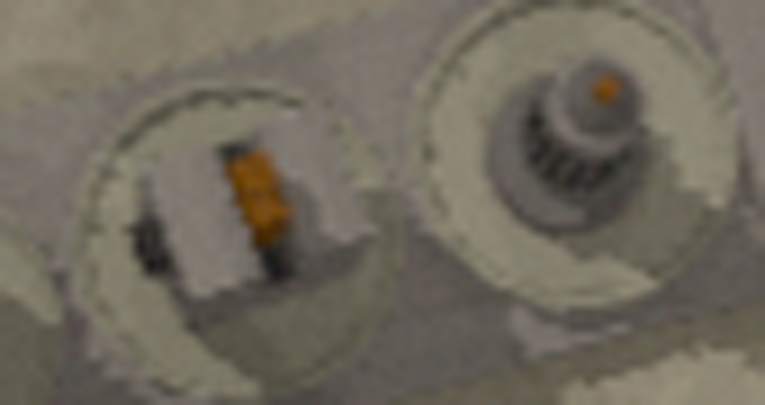

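```bash
cat >> h.py <<'E'
def go(x,y,z,yawdeg):
    o=ctrl.get_obs();R=Ro.from_rotvec(o["eef_rot"]).as_matrix();a=np.radians(yawdeg)
    Y=np.array([np.cos(a),np.sin(a),0]);X=np.array([0,0,-1.]);G=np.c_[X,Y,np.cross(X,Y)]
    d=R.T@(np.array([x,y,z])-o["ee_pos"])*100;w=Ro.from_matrix(R.T@G).as_rotvec()
    print("pos",np.round(o["ee_pos"],4),"yaw",np.degrees(np.arctan2(R[1,1],R[0,1])).round(2),"F",np.round(o["ft_force"],1),"open",round(o["opening"],3),"t",round(o["time_s"],2),'|dxyz cm',d.round(2),'turn',w.round(3))
def wray(c,u,v):
    f=240/np.tan(np.radians(c["vfov"])/2);R=np.array(c["R"]);p=np.array([u-c["cx"],v-c["cy"]]);r=np.hypot(*p);th=r/f
    d=np.array([*(p/max(r,1e-9)*np.sin(th)),np.cos(th)]);return -R.T@np.array(c["t"]),R.T@d
def wonz(c,u,v,z):
    o,d=wray(c,u,v);return o+d*(z-o[2])/d[2]
def wproj(c,X):
    f=240/np.tan(np.radians(c["vfov"])/2);p=np.array(c["R"])@np.array(X)+np.array(c["t"])
    n=np.hypot(p[0],p[1]);th=np.arctan2(n,p[2]);return p[:2]/n*th*f+[c["cx"],c["cy"]]
E
python3 -c "
from h import *
go(.444,.0575,.2,9)"
```

```text
pos [0.1911 0.595  0.2312] yaw 72.19 F [0.  1.  0.3] open 1.0 t 0.65 |dxyz cm [  3.13 -43.45  40.51] turn [1.103 0.    0.   ]
```

```bash
python3 -m pendant '[{"dx":0,"dy":-6,"dz":5,"ax":0.13,"fingers":0.75},{"dx":0,"dy":-12,"dz":11,"ax":0.27},{"dx":0,"dy":-18,"dz":17,"ax":0.41},{"dx":0,"dy":-24,"dz":22,"ax":0.55},{"dx":0,"dy":-29,"dz":27,"ax":0.69},{"dx":0,"dy":-34,"dz":32,"ax":0.83},{"dx":1,"dy":-39,"dz":36,"ax":0.97},{"dx":2,"dy":-43.4,"dz":40.5,"ax":1.1}]'; python3 -c "
from h import *
go(.444,.0575,.2,9)"
```

```text
pos [0.1911 0.595  0.2312] yaw 72.19 F [0.  1.  0.3] open 1.0 t 0.65 |dxyz cm [  3.13 -43.45  40.51] turn [1.103 0.    0.   ]validation failed for argument at $[0]...
```

```bash
python3 -m pendant '[{"fingers":0.75,"dx":0,"dy":-6,"dz":5,"ax":0.13,"ay":0,"az":0},{"fingers":0.75,"dx":0,"dy":-12,"dz":11,"ax":0.27,"ay":0,"az":0},{"fingers":0.75,"dx":0,"dy":-18,"dz":17,"ax":0.41,"ay":0,"az":0},{"fingers":0.75,"dx":0,"dy":-24,"dz":22,"ax":0.55,"ay":0,"az":0},{"fingers":0.75,"dx":0,"dy":-29,"dz":27,"ax":0.69,"ay":0,"az":0},{"fingers":0.75,"dx":0,"dy":-34,"dz":32,"ax":0.83,"ay":0,"az":0},{"fingers":0.75,"dx":1,"dy":-39,"dz":36,"ax":0.97,"ay":0,"az":0},{"fingers":0.75,"dx":2,"dy":-43.4,"dz":40.5,"ax":1.1,"ay":0,"az":0}]'; python3 -c "
from h import *
go(.444,.0575,.2,9)"
```

```text
time_s: 1.45
ee_pos: [0.3612, 0.2313, 0.2258]
eef_rot: [1.096, 1.279, -1.094]
ft_force: [1.4, -0.2, 0.2]
opening: 0.745
pos [0.3612 0.2313 0.2258] yaw 8.85 F [ 1.4 -0.2  0.2] open 0.745 t 1.45 |dxyz cm [ 2.57  5.51 18.45] turn [-0.003 -0.001 -0.001]
```

```bash
python3 -m pendant '[{"fingers":0.75,"dx":1,"dy":2,"dz":5,"ax":0,"ay":0,"az":0},{"fingers":0.75,"dx":2,"dy":4,"dz":10,"ax":0,"ay":0,"az":0},{"fingers":0.75,"dx":2.5,"dy":5,"dz":15,"ax":0,"ay":0,"az":0},{"fingers":0.75,"dx":2.5,"dy":5.5,"dz":18.4,"ax":0,"ay":0,"az":0},{"fingers":0.75,"dx":2.5,"dy":5.5,"dz":18.4,"ax":0,"ay":0,"az":0},{"fingers":0.75,"dx":2.5,"dy":5.5,"dz":18.4,"ax":0,"ay":0,"az":0}]'; python3 -c "
from h import *
go(.444,.0575,.2,9)
w=capture('wrist');cv2.imwrite('pics/w1.png',w['frame'])
for p in [(.444,.0575,.060),(.453,-.0045,.07),(.4604,-.069,.066),(.443,.058,.013)]: print(wproj(w,p).round(1))
"
```

```text
time_s: 2.05
ee_pos: [0.4445, 0.0595, 0.2006]
eef_rot: [1.092, 1.28, -1.092]
ft_force: [-0.5, 0.7, -0.5]
opening: 0.752
pos [0.4445 0.0595 0.2006] yaw 9.05 F [-0.5  0.7 -0.5] open 0.752 t 2.05 |dxyz cm [ 0.06 -0.08  0.19] turn [ 0.001  0.    -0.   ]
[312.4 225.2]
[311.5 301.9]
[308.7 362.1]
[311.6 210.6]
```

View pics/w1.png

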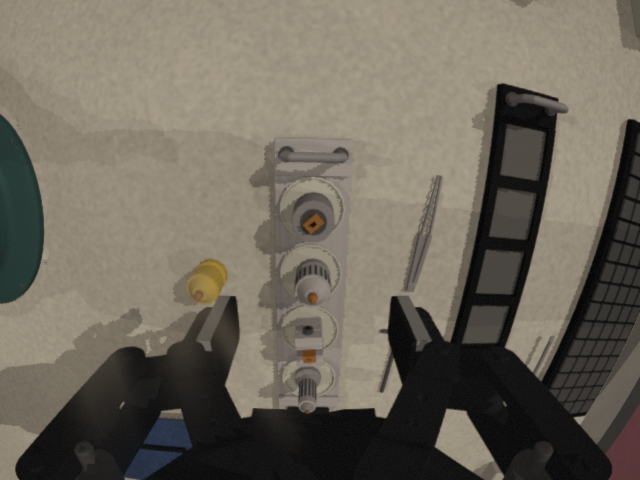

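The wrist view confirms the drum top at (313,223) against a predicted (312,225). The collet tip is at (313,297), the vise slab at (309,355) and the post tip at (307,405). The row lines up with the picture. Now I'll go down on the drum.

```bash
cat >> h.py <<'E'
def amber(w):
    hsv=cv2.cvtColor(w["frame"],cv2.COLOR_BGR2HSV)
    m=((hsv[...,1]>120)&(hsv[...,0]<18)&(hsv[...,2]>60)).astype(np.uint8);m[:,:260]=0;m[:,370:]=0
    n,l,st,ce=cv2.connectedComponentsWithStats(m,connectivity=8)
    return [ce[i] for i in range(1,n) if st[i,4]>8]
E
python3 -c "
from h import *
w=capture('wrist')
for (p,z) in zip(sorted(amber(w),key=lambda a:a[1]),(.059,.068,.060,.072)): print(p.round(1),(wonz(w,*p,z)*1000).round(1))
go(.444,.0575,.023,9)
"
```

```text
[313.  224.1] [444.1  59.2  59. ]
[312.2 298.7] [453.2  -1.4  68. ]
[308.6 356.7] [460.  -66.1  60. ]
pos [0.4441 0.061  0.2005] yaw 9.24 F [ 0.1  0.3 -0.1] open 0.75 t 2.15 |dxyz cm [17.75 -0.07  0.35] turn [ 0.004 -0.    -0.   ]
```

```bash
python3 -m pendant '[{"fingers":0.75,"dx":4,"dy":0,"dz":0.2,"ax":0,"ay":0,"az":0},{"fingers":0.75,"dx":8,"dy":0,"dz":0.2,"ax":0,"ay":0,"az":0},{"fingers":0.75,"dx":12,"dy":0,"dz":0.2,"ax":0,"ay":0,"az":0},{"fingers":0.75,"dx":15,"dy":0,"dz":0.2,"ax":0,"ay":0,"az":0},{"fingers":0.75,"dx":17,"dy":0,"dz":0.2,"ax":0,"ay":0,"az":0},{"fingers":0.75,"dx":17.7,"dy":0,"dz":0.2,"ax":0,"ay":0,"az":0},{"fingers":0.75,"dx":17.7,"dy":0,"dz":0.2,"ax":0,"ay":0,"az":0}]'; python3 -c "
from h import *
go(.444,.0588,.023,9)
w=capture('wrist');cv2.imwrite('pics/w2.png',w['frame'])
"
```

```text
time_s: 2.85
ee_pos: [0.4442, 0.0588, 0.0232]
eef_rot: [1.089, 1.282, -1.09]
ft_force: [-0.3, -0.7, 0.6]
opening: 0.748
pos [0.4442 0.0588 0.0232] yaw 9.24 F [-0.3 -0.7  0.6] open 0.748 t 2.85 |dxyz cm [ 0.02 -0.02 -0.  ] turn [0.004 0.    0.001]
```

View pics/w2.png

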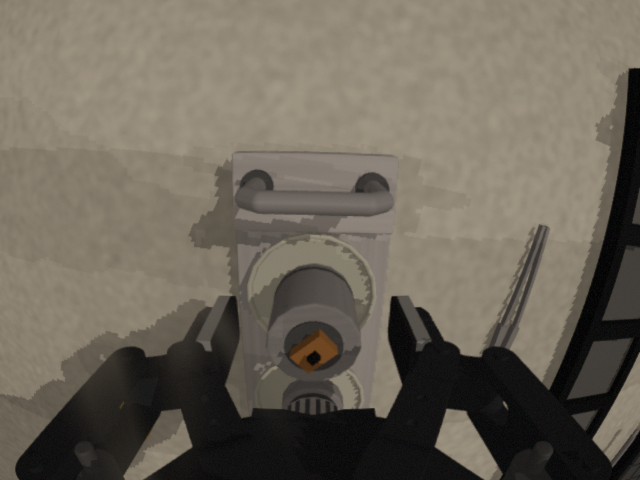

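The drum sits centred between the fingers, with its top at (313,345). Now I'll close on it.

```bash
python3 -m pendant '[{"fingers":0.3,"dx":0,"dy":0,"dz":0,"ax":0,"ay":0,"az":0},{"fingers":0.2,"dx":0,"dy":0,"dz":0,"ax":0,"ay":0,"az":0},{"fingers":0.2,"dx":0,"dy":0,"dz":0,"ax":0,"ay":0,"az":0},{"fingers":0.2,"dx":0,"dy":0,"dz":0,"ax":0,"ay":0,"az":0},{"fingers":0.2,"dx":0,"dy":0,"dz":0,"ax":0,"ay":0,"az":0},{"fingers":0.2,"dx":-0.5,"dy":0,"dz":0,"ax":0,"ay":0,"az":0},{"fingers":0.2,"dx":-2,"dy":0,"dz":0,"ax":0,"ay":0,"az":0},{"fingers":0.2,"dx":-2,"dy":0,"dz":0,"ax":0,"ay":0,"az":0}]'; python3 -c "
from h import *
go(.6408,.1525,.10,4.8)
"
```

```text
time_s: 3.7
ee_pos: [0.4455, 0.0585, 0.045]
eef_rot: [1.092, 1.279, -1.088]
ft_force: [-0.7, 0.3, -2.2]
opening: 0.401
pos [0.4455 0.0585 0.045 ] yaw 9.17 F [-0.7  0.3 -2.2] open 0.401 t 3.7 |dxyz cm [-5.44 20.8  -6.17] turn [ 0.076 -0.001 -0.003]
```

```bash
python3 -m pendant '[{"fingers":0.2,"dx":-3,"dy":0,"dz":0,"ax":0,"ay":0,"az":0},{"fingers":0.2,"dx":-5.4,"dy":3,"dz":-1,"ax":0,"ay":0,"az":0},{"fingers":0.2,"dx":-5.4,"dy":7,"dz":-2,"ax":0.03,"ay":0,"az":0},{"fingers":0.2,"dx":-5.4,"dy":11,"dz":-3,"ax":0.05,"ay":0,"az":0},{"fingers":0.2,"dx":-5.4,"dy":15,"dz":-4.5,"ax":0.076,"ay":0,"az":0},{"fingers":0.2,"dx":-5.4,"dy":19,"dz":-5.7,"ax":0.076,"ay":0,"az":0},{"fingers":0.2,"dx":-5.4,"dy":20.8,"dz":-6.2,"ax":0.076,"ay":0,"az":0},{"fingers":0.2,"dx":-5.4,"dy":20.8,"dz":-6.2,"ax":0.076,"ay":0,"az":0}]'; python3 -c "
from h import *
go(.6408,.1525,.0205,4.8)
w=capture('wrist');cv2.imwrite('pics/w3.png',w['frame'])
for p in ((641,152.5),(646.2,88.2)):
  print([wproj(w,(p[0]/1000+a,p[1]/1000+b,.013)).round() for a in(-.026,.026) for b in (-.026,.026)])
"
```

```text
time_s: 4.5
ee_pos: [0.6415, 0.1539, 0.0965]
eef_rot: [1.146, 1.248, -1.146]
ft_force: [-0.9, -0.1, -1.7]
opening: 0.404
pos [0.6415 0.1539 0.0965] yaw 4.91 F [-0.9 -0.1 -1.7] open 0.404 t 4.5 |dxyz cm [ 7.6  -0.09  0.13] turn [ 0.002  0.    -0.   ]
[array([270., 282.]), array([274., 206.]), array([348., 288.]), array([357., 212.])]
[array([274., 360.]), array([277., 299.]), array([344., 365.]), array([353., 304.])]
```

View pics/w3.png

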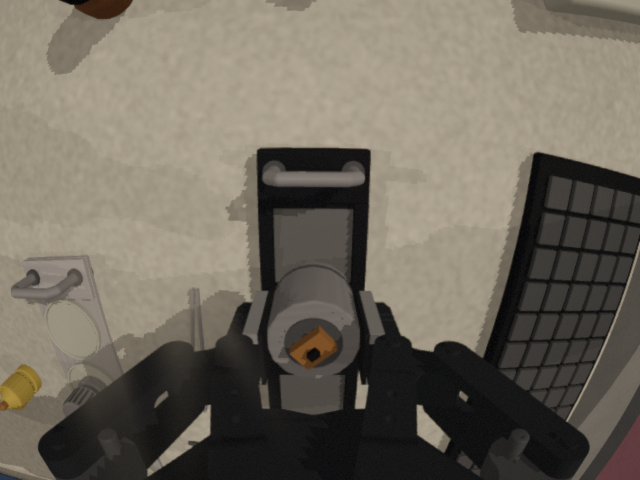

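Pocket 1's far edge is at row 207, as predicted, so I'm lowering.

```bash
python3 -m pendant '[{"fingers":0.2,"dx":3,"dy":-0.1,"dz":0.1,"ax":0,"ay":0,"az":0},{"fingers":0.2,"dx":5.5,"dy":-0.1,"dz":0.1,"ax":0,"ay":0,"az":0},{"fingers":0.2,"dx":6.8,"dy":-0.1,"dz":0.1,"ax":0,"ay":0,"az":0},{"fingers":0.2,"dx":7.3,"dy":-0.1,"dz":0.1,"ax":0,"ay":0,"az":0},{"fingers":0.2,"dx":7.5,"dy":-0.1,"dz":0.1,"ax":0,"ay":0,"az":0},{"fingers":0.2,"dx":7.5,"dy":-0.1,"dz":0.1,"ax":0,"ay":0,"az":0}]'; python3 -c "
from h import *
go(.6408,.1525,.0205,4.8)
"
```

```text
time_s: 5.15
ee_pos: [0.6395, 0.1514, 0.0233]
eef_rot: [1.148, 1.247, -1.146]
ft_force: [-0.1, -0.9, -1.6]
opening: 0.403
pos [0.6395 0.1514 0.0233] yaw 4.81 F [-0.1 -0.9 -1.6] open 0.403 t 5.15 |dxyz cm [ 0.28  0.13 -0.1 ] turn [ 0.    -0.    -0.001]
```

```bash
python3 -m pendant '[{"fingers":0.2,"dx":0.1,"dy":0,"dz":0,"ax":0,"ay":0,"az":0},{"fingers":0.2,"dx":0.1,"dy":0,"dz":0,"ax":0,"ay":0,"az":0}]'; python3 -m pendant '[{"fingers":0.2,"dx":0.1,"dy":0,"dz":0,"ax":0,"ay":0,"az":0},{"fingers":0.2,"dx":0.1,"dy":0,"dz":0,"ax":0,"ay":0,"az":0}]'
```

```text
time_s: 5.35
ee_pos: [0.6395, 0.1516, 0.0221]
eef_rot: [1.148, 1.247, -1.146]
ft_force: [0.4, 0.5, -1.2]
opening: 0.4
time_s: 5.55
ee_pos: [0.6395, 0.1516, 0.0218]
eef_rot: [1.148, 1.248, -1.146]
ft_force: [-6.1, -0.8, 16.0]
opening: 0.401
```

```bash
python3 -m pendant '[{"fingers":0.45,"dx":-0.05,"dy":0,"dz":0,"ax":0,"ay":0,"az":0},{"fingers":0.6,"dx":-0.05,"dy":0,"dz":0,"ax":0,"ay":0,"az":0},{"fingers":0.75,"dx":-0.05,"dy":0,"dz":0,"ax":0,"ay":0,"az":0},{"fingers":0.75,"dx":-0.05,"dy":0,"dz":0,"ax":0,"ay":0,"az":0},{"fingers":0.75,"dx":-3,"dy":0,"dz":0,"ax":0,"ay":0,"az":0},{"fingers":0.75,"dx":-8,"dy":0,"dz":0,"ax":0,"ay":0,"az":0},{"fingers":0.75,"dx":-12,"dy":0,"dz":0,"ax":0,"ay":0,"az":0},{"fingers":0.75,"dx":-15,"dy":0,"dz":0,"ax":0,"ay":0,"az":0}]'; python3 -c "
from h import *
go(.453,-.003,.18,9)
w=capture('wrist');cv2.imwrite('pics/w4.png',w['frame'])
"
```

```text
time_s: 6.35
ee_pos: [0.6397, 0.1514, 0.1733]
eef_rot: [1.149, 1.246, -1.146]
ft_force: [0.5, -0.6, 0.0]
opening: 0.749
pos [0.6397 0.1514 0.1733] yaw 4.8 F [ 0.5 -0.6  0. ] open 0.749 t 6.35 |dxyz cm [ -0.72 -19.89  13.82] turn [-0.073 -0.    -0.002]
```

View pics/w4.png

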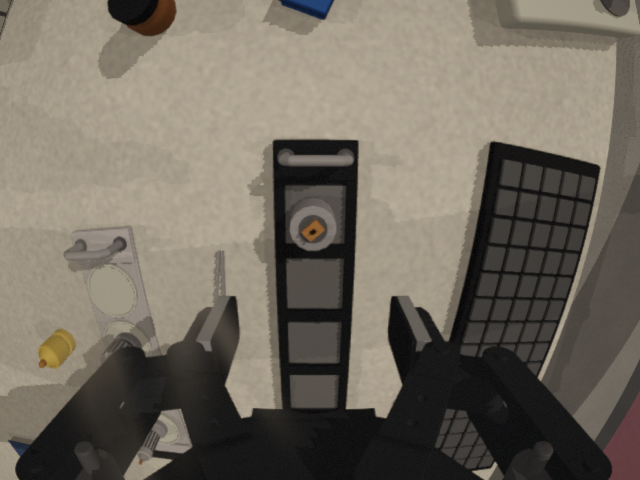

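The drum stands upright in the middle of pocket 1, at (314,225). Next is the collet.

```bash
python3 -m pendant '[{"fingers":0.75,"dx":0,"dy":-4,"dz":3,"ax":0,"ay":0,"az":0},{"fingers":0.75,"dx":-0.7,"dy":-8,"dz":5.5,"ax":0,"ay":0,"az":0},{"fingers":0.75,"dx":-0.7,"dy":-12,"dz":8,"ax":-0.03,"ay":0,"az":0},{"fingers":0.75,"dx":-0.7,"dy":-16,"dz":11,"ax":-0.073,"ay":0,"az":0},{"fingers":0.75,"dx":-0.7,"dy":-19.9,"dz":13.8,"ax":-0.073,"ay":0,"az":0},{"fingers":0.75,"dx":-0.7,"dy":-19.9,"dz":13.8,"ax":-0.073,"ay":0,"az":0},{"fingers":0.75,"dx":-0.7,"dy":-19.9,"dz":13.8,"ax":-0.073,"ay":0,"az":0}]'; python3 -c "
from h import *
w=capture('wrist');cv2.imwrite('pics/w5.png',w['frame'])
for (p,z) in zip(sorted(amber(w),key=lambda a:a[1]),(.068,.060,.072)): print(p.round(1),(wonz(w,*p,z)*1000).round(1))
go(.453,-.0025,.0235,9)
"
```

```text
time_s: 7.1
ee_pos: [0.4523, -0.0029, 0.1778]
eef_rot: [1.095, 1.279, -1.092]
ft_force: [0.2, 0.7, -0.1]
opening: 0.747
[314.7 234.1] [453.3  -2.6  68. ]
[310.7 309.4] [460.2 -67.1  60. ]
[308.  380.3] [ 467.5 -129.5   72. ]
pos [ 0.4529 -0.0024  0.1777] yaw 9.0 F [ 0.4 -0.1  0.2] open 0.754 t 7.15 |dxyz cm [ 1.542e+01 -1.000e-02  2.000e-02] turn [-0.    -0.    -0.001]
```

View pics/w5.png

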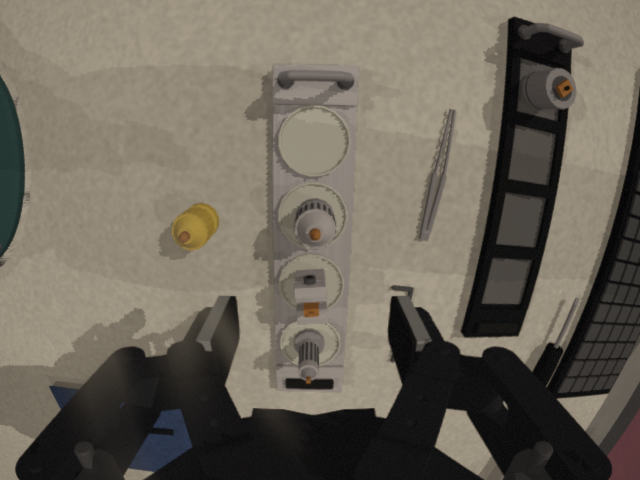

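The collet tip at (315,234) gives (453,−2.6) mm, which agrees with the target. Going down and closing.

```bash
python3 -m pendant '[{"fingers":0.75,"dx":4,"dy":0,"dz":0,"ax":0,"ay":0,"az":0},{"fingers":0.75,"dx":8,"dy":0,"dz":0,"ax":0,"ay":0,"az":0},{"fingers":0.75,"dx":12,"dy":0,"dz":0,"ax":0,"ay":0,"az":0},{"fingers":0.75,"dx":14.5,"dy":0,"dz":0,"ax":0,"ay":0,"az":0},{"fingers":0.75,"dx":15.4,"dy":0,"dz":0,"ax":0,"ay":0,"az":0},{"fingers":0.75,"dx":15.4,"dy":0,"dz":0,"ax":0,"ay":0,"az":0},{"fingers":0.75,"dx":15.4,"dy":0,"dz":0,"ax":0,"ay":0,"az":0}]'; python3 -m pendant '[{"fingers":0.3,"dx":0,"dy":0,"dz":0,"ax":0,"ay":0,"az":0},{"fingers":0.2,"dx":0,"dy":0,"dz":0,"ax":0,"ay":0,"az":0},{"fingers":0.2,"dx":0,"dy":0,"dz":0,"ax":0,"ay":0,"az":0},{"fingers":0.2,"dx":0,"dy":0,"dz":0,"ax":0,"ay":0,"az":0},{"fingers":0.2,"dx":0,"dy":0,"dz":0,"ax":0,"ay":0,"az":0},{"fingers":0.2,"dx":-0.5,"dy":0,"dz":0,"ax":0,"ay":0,"az":0},{"fingers":0.2,"dx":-3,"dy":0,"dz":0,"ax":0,"ay":0,"az":0},{"fingers":0.2,"dx":-7,"dy":0,"dz":0,"ax":0,"ay":0,"az":0}]'; python3 -c "
from h import *
go(.6462,.0882,.10,4.8)
"
```

```text
time_s: 7.85
ee_pos: [0.4533, -0.0026, 0.0243]
eef_rot: [1.093, 1.279, -1.092]
ft_force: [0.2, 0.0, 0.4]
opening: 0.75
time_s: 8.65
ee_pos: [0.4513, -0.003, 0.0935]
eef_rot: [1.091, 1.281, -1.095]
ft_force: [-0.8, 1.1, -0.1]
opening: 0.348
pos [ 0.4513 -0.003   0.0935] yaw 8.98 F [-0.8  1.1 -0.1] open 0.348 t 8.65 |dxyz cm [-0.71 20.67 -5.97] turn [0.073 0.001 0.003]
```

```bash
python3 -m pendant '[{"fingers":0.2,"dx":-0.7,"dy":3,"dz":-1,"ax":0,"ay":0,"az":0},{"fingers":0.2,"dx":-0.7,"dy":7,"dz":-2,"ax":0.03,"ay":0,"az":0},{"fingers":0.2,"dx":-0.7,"dy":11,"dz":-3,"ax":0.05,"ay":0,"az":0},{"fingers":0.2,"dx":-0.7,"dy":15,"dz":-4.5,"ax":0.073,"ay":0,"az":0},{"fingers":0.2,"dx":-0.7,"dy":19,"dz":-5.7,"ax":0.073,"ay":0,"az":0},{"fingers":0.2,"dx":-0.7,"dy":20.6,"dz":-6,"ax":0.073,"ay":0,"az":0},{"fingers":0.2,"dx":-0.7,"dy":20.6,"dz":-6,"ax":0.073,"ay":0,"az":0},{"fingers":0.2,"dx":-0.7,"dy":20.6,"dz":-6,"ax":0.073,"ay":0,"az":0}]'; python3 -c "
from h import *
go(.6462,.0882,.022,4.8)
w=capture('wrist');cv2.imwrite('pics/w6.png',w['frame'])
p=(646.2,88.2)
print([wproj(w,(p[0]/1000+a,p[1]/1000+b,.013)).round() for a in(-.026,.026) for b in (-.026,.026)])
"
```

```text
time_s: 9.45
ee_pos: [0.6461, 0.0884, 0.1006]
eef_rot: [1.147, 1.248, -1.148]
ft_force: [-0.6, 0.1, -0.8]
opening: 0.354
pos [0.6461 0.0884 0.1006] yaw 4.81 F [-0.6  0.1 -0.8] open 0.354 t 9.45 |dxyz cm [7.86 0.01 0.02] turn [0.    0.001 0.   ]
[array([272., 278.]), array([276., 202.]), array([348., 283.]), array([358., 209.])]
```

View pics/w6.png

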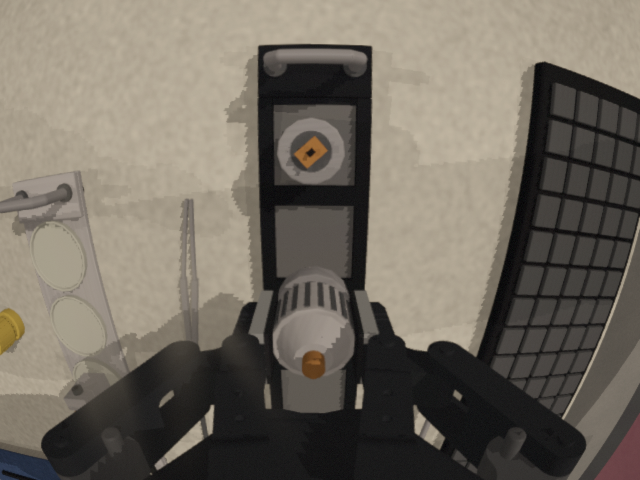

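The collet hangs upright over pocket 2, whose far edge is at row 205. Lowering until it touches.

```bash
python3 -m pendant '[{"fingers":0.2,"dx":3,"dy":0,"dz":0,"ax":0,"ay":0,"az":0},{"fingers":0.2,"dx":5.5,"dy":0,"dz":0,"ax":0,"ay":0,"az":0},{"fingers":0.2,"dx":7,"dy":0,"dz":0,"ax":0,"ay":0,"az":0},{"fingers":0.2,"dx":7.5,"dy":0,"dz":0,"ax":0,"ay":0,"az":0},{"fingers":0.2,"dx":7.7,"dy":0,"dz":0,"ax":0,"ay":0,"az":0},{"fingers":0.2,"dx":7.7,"dy":0,"dz":0,"ax":0,"ay":0,"az":0}]'; python3 -m pendant '[{"fingers":0.2,"dx":0.1,"dy":0,"dz":0,"ax":0,"ay":0,"az":0},{"fingers":0.2,"dx":0.1,"dy":0,"dz":0,"ax":0,"ay":0,"az":0}]'
```

```text
time_s: 10.1
ee_pos: [0.6469, 0.0886, 0.0244]
eef_rot: [1.148, 1.247, -1.146]
ft_force: [0.2, -1.8, -0.6]
opening: 0.355
time_s: 10.3
ee_pos: [0.6468, 0.0888, 0.0231]
eef_rot: [1.148, 1.247, -1.146]
ft_force: [-0.0, 0.2, -1.0]
opening: 0.352
```

```bash
python3 -m pendant '[{"fingers":0.2,"dx":0.1,"dy":0,"dz":0,"ax":0,"ay":0,"az":0},{"fingers":0.2,"dx":0.1,"dy":0,"dz":0,"ax":0,"ay":0,"az":0}]'
```

```text
time_s: 10.5
ee_pos: [0.6468, 0.0888, 0.0218]
eef_rot: [1.147, 1.247, -1.147]
ft_force: [-0.3, 0.8, 0.7]
opening: 0.353
```

```bash
python3 -m pendant '[{"fingers":0.2,"dx":0.05,"dy":0,"dz":0,"ax":0,"ay":0,"az":0},{"fingers":0.2,"dx":0.05,"dy":0,"dz":0,"ax":0,"ay":0,"az":0}]'
```

```text
time_s: 10.7
ee_pos: [0.6468, 0.0888, 0.0217]
eef_rot: [1.148, 1.248, -1.147]
ft_force: [-4.2, 0.7, 10.4]
opening: 0.348
```

Contact at 10 N. Releasing, backing off, and moving over the vise.

```bash
python3 -m pendant '[{"fingers":0.42,"dx":-0.03,"dy":0,"dz":0,"ax":0,"ay":0,"az":0},{"fingers":0.55,"dx":-0.03,"dy":0,"dz":0,"ax":0,"ay":0,"az":0},{"fingers":0.75,"dx":-0.03,"dy":0,"dz":0,"ax":0,"ay":0,"az":0},{"fingers":0.75,"dx":-0.03,"dy":0,"dz":0,"ax":0,"ay":0,"az":0},{"fingers":0.75,"dx":-3,"dy":0,"dz":0,"ax":0,"ay":0,"az":0},{"fingers":0.75,"dx":-8,"dy":0,"dz":0,"ax":0,"ay":0,"az":0},{"fingers":0.75,"dx":-12,"dy":0,"dz":0,"ax":0,"ay":0,"az":0},{"fingers":0.75,"dx":-15,"dy":0,"dz":0,"ax":0,"ay":0,"az":0}]'; python3 -c "
from h import *
go(.4602,-.068,.15,9)
w=capture('wrist');cv2.imwrite('pics/w7.png',w['frame'])
"
```

```text
time_s: 11.5
ee_pos: [0.647, 0.0886, 0.1738]
eef_rot: [1.148, 1.246, -1.146]
ft_force: [0.3, -0.7, 0.7]
opening: 0.748
pos [0.647  0.0886 0.1738] yaw 4.8 F [ 0.3 -0.7  0.7] open 0.748 t 11.5 |dxyz cm [  2.34 -19.93  14.04] turn [-0.073 -0.    -0.002]
```

View pics/w7.png

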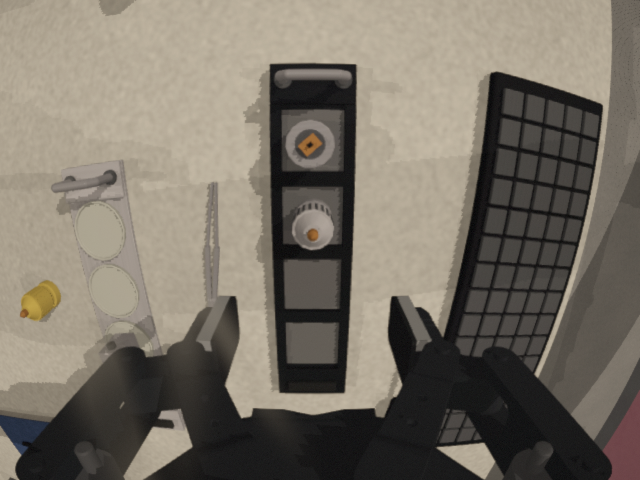

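The drum at (310,145) and the collet at (313,228) stand in pockets 1 and 2.

```bash
python3 -m pendant '[{"fingers":0.75,"dx":0,"dy":-4,"dz":3,"ax":0,"ay":0,"az":0},{"fingers":0.75,"dx":0,"dy":-8,"dz":5.5,"ax":0,"ay":0,"az":0},{"fingers":0.75,"dx":0,"dy":-12,"dz":8,"ax":-0.03,"ay":0,"az":0},{"fingers":0.75,"dx":0.5,"dy":-16,"dz":11,"ax":-0.073,"ay":0,"az":0},{"fingers":0.75,"dx":1.5,"dy":-19.9,"dz":14,"ax":-0.073,"ay":0,"az":0},{"fingers":0.75,"dx":2.3,"dy":-19.9,"dz":14,"ax":-0.073,"ay":0,"az":0},{"fingers":0.75,"dx":2.3,"dy":-19.9,"dz":14,"ax":-0.073,"ay":0,"az":0}]'; python3 -c "
from h import *
w=capture('wrist');im=w['frame'];cv2.imwrite('pics/w8.png',cv2.resize(im[150:350,230:400],None,fx=3,fy=3,interpolation=cv2.INTER_CUBIC))
for p in sorted(amber(w),key=lambda a:a[1]): print(p.round(1),(wonz(w,*p,.062)*1000).round(1))
for a in (5,9,14,20):
  t=np.radians(a);print(a,[wproj(w,(.4602+.013*np.cos(t)-s*.017*np.sin(t),-.068+.013*np.sin(t)+s*.017*np.cos(t),.051)).round(1) for s in (1,-1)])
go(.4602,-.068,.0225,9)
"
```

```text
time_s: 12.25
ee_pos: [0.4593, -0.0678, 0.1476]
eef_rot: [1.094, 1.279, -1.094]
ft_force: [0.3, 0.4, 1.4]
opening: 0.75
[315.2 244.5] [460.3 -67.1  62. ]
[311.9 334.2] [ 468.5 -134.7   62. ]
5 [array([336. , 217.4]), array([331.9, 265. ])]
9 [array([334.3, 216.1]), array([333.6, 263.8])]
14 [array([332. , 214.5]), array([335.7, 262.2])]
20 [array([329.1, 212.9]), array([338., 260.])]
pos [ 0.4602 -0.0672  0.148 ] yaw 8.99 F [0.4 0.8 0.7] open 0.748 t 12.3 |dxyz cm [12.55 -0.02  0.08] turn [-0. -0.  0.]
```

View pics/w8.png

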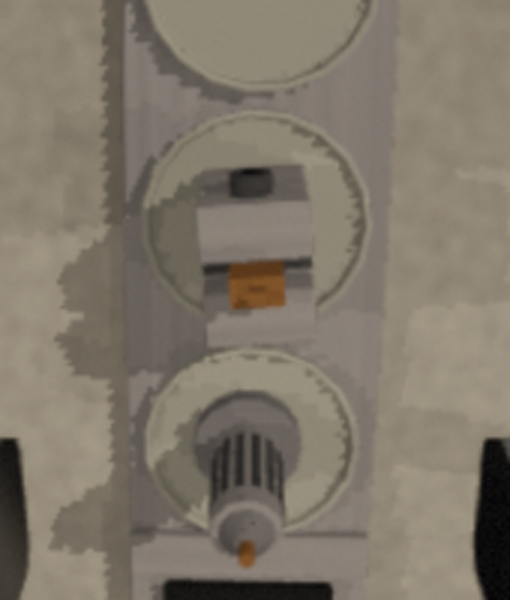

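The vise's screw head is at the top, toward the handle. The side edges of its top face slant by about 3 px, which puts its yaw near 12.5°. I'll turn the jaws to match and go down.

```bash
python3 -m pendant '[{"fingers":0.75,"dx":3,"dy":0,"dz":0,"ax":-0.06,"ay":0,"az":0},{"fingers":0.75,"dx":7,"dy":0,"dz":0,"ax":-0.06,"ay":0,"az":0},{"fingers":0.75,"dx":10,"dy":0,"dz":0,"ax":-0.06,"ay":0,"az":0},{"fingers":0.75,"dx":12,"dy":0,"dz":0,"ax":-0.06,"ay":0,"az":0},{"fingers":0.75,"dx":12.5,"dy":0,"dz":0,"ax":-0.06,"ay":0,"az":0},{"fingers":0.75,"dx":12.5,"dy":0,"dz":0,"ax":-0.06,"ay":0,"az":0},{"fingers":0.75,"dx":12.5,"dy":0,"dz":0,"ax":-0.06,"ay":0,"az":0}]'; python3 -m pendant '[{"fingers":0.3,"dx":0,"dy":0,"dz":0,"ax":0,"ay":0,"az":0},{"fingers":0.1,"dx":0,"dy":0,"dz":0,"ax":0,"ay":0,"az":0},{"fingers":0.1,"dx":0,"dy":0,"dz":0,"ax":0,"ay":0,"az":0},{"fingers":0.1,"dx":0,"dy":0,"dz":0,"ax":0,"ay":0,"az":0},{"fingers":0.1,"dx":0,"dy":0,"dz":0,"ax":0,"ay":0,"az":0},{"fingers":0.1,"dx":-0.5,"dy":0,"dz":0,"ax":0,"ay":0,"az":0},{"fingers":0.1,"dx":-3,"dy":0,"dz":0,"ax":0,"ay":0,"az":0},{"fingers":0.1,"dx":-7,"dy":0,"dz":0,"ax":0,"ay":0,"az":0}]'; python3 -c "
from h import *
go(.6515,.0242,.10,4.8)
"
```

```text
time_s: 13.0
ee_pos: [0.4609, -0.0673, 0.0239]
eef_rot: [1.048, 1.303, -1.047]
ft_force: [0.4, -0.4, 0.9]
opening: 0.751
time_s: 13.8
ee_pos: [0.4587, -0.0676, 0.0928]
eef_rot: [1.046, 1.306, -1.051]
ft_force: [0.1, 0.5, -0.8]
opening: 0.295
pos [ 0.4587 -0.0676  0.0928] yaw 12.41 F [ 0.1  0.5 -0.8] open 0.295 t 13.8 |dxyz cm [-0.79 20.8  -4.82] turn [0.133 0.    0.003]
```

```bash
python3 -m pendant '[{"fingers":0.1,"dx":-0.7,"dy":3,"dz":-1,"ax":0,"ay":0,"az":0},{"fingers":0.1,"dx":-0.7,"dy":7,"dz":-2,"ax":0.03,"ay":0,"az":0},{"fingers":0.1,"dx":-0.7,"dy":11,"dz":-3,"ax":0.08,"ay":0,"az":0},{"fingers":0.1,"dx":-0.7,"dy":15,"dz":-4,"ax":0.133,"ay":0,"az":0},{"fingers":0.1,"dx":-0.7,"dy":19,"dz":-4.8,"ax":0.133,"ay":0,"az":0},{"fingers":0.1,"dx":-0.7,"dy":20.7,"dz":-4.8,"ax":0.133,"ay":0,"az":0},{"fingers":0.1,"dx":-0.7,"dy":20.7,"dz":-4.8,"ax":0.133,"ay":0,"az":0},{"fingers":0.1,"dx":-0.7,"dy":20.7,"dz":-4.8,"ax":0.133,"ay":0,"az":0}]'; python3 -c "
from h import *
go(.6515,.0242,.022,4.8)
w=capture('wrist');cv2.imwrite('pics/w9.png',w['frame'])
p=(651.5,24.2)
print([wproj(w,(p[0]/1000+a,p[1]/1000+b,.013)).round() for a in(-.026,.026) for b in (-.026,.026)])
"
```

```text
time_s: 14.6
ee_pos: [0.6513, 0.0236, 0.0999]
eef_rot: [1.147, 1.248, -1.148]
ft_force: [-0.9, -0.2, -0.7]
opening: 0.292
pos [0.6513 0.0236 0.0999] yaw 4.8 F [-0.9 -0.2 -0.7] open 0.292 t 14.6 |dxyz cm [ 7.79  0.03 -0.06] turn [-0.     0.001  0.001]
[array([272., 277.]), array([276., 201.]), array([349., 283.]), array([358., 208.])]
```

View pics/w9.png

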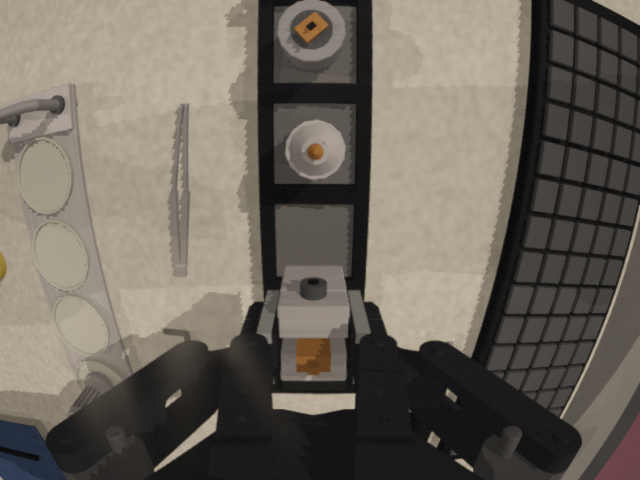

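The vise is square over pocket 3. Lowering it in small steps.

```bash
python3 -m pendant '[{"fingers":0.1,"dx":3,"dy":0,"dz":0.1,"ax":0,"ay":0,"az":0},{"fingers":0.1,"dx":5.5,"dy":0,"dz":0.1,"ax":0,"ay":0,"az":0},{"fingers":0.1,"dx":7,"dy":0,"dz":0.1,"ax":0,"ay":0,"az":0},{"fingers":0.1,"dx":7.5,"dy":0,"dz":0.1,"ax":0,"ay":0,"az":0},{"fingers":0.1,"dx":7.7,"dy":0,"dz":0.1,"ax":0,"ay":0,"az":0},{"fingers":0.1,"dx":7.7,"dy":0,"dz":0.1,"ax":0,"ay":0,"az":0}]'; python3 -m pendant '[{"fingers":0.1,"dx":0.1,"dy":0,"dz":0,"ax":0,"ay":0,"az":0},{"fingers":0.1,"dx":0.1,"dy":0,"dz":0,"ax":0,"ay":0,"az":0}]'
```

```text
time_s: 15.25
ee_pos: [0.6522, 0.0229, 0.0239]
eef_rot: [1.148, 1.247, -1.146]
ft_force: [-0.8, -0.5, -0.8]
opening: 0.291
time_s: 15.45
ee_pos: [0.6522, 0.023, 0.0227]
eef_rot: [1.148, 1.247, -1.146]
ft_force: [0.9, -0.2, -1.2]
opening: 0.294
```

```bash
python3 -m pendant '[{"fingers":0.1,"dx":0.05,"dy":0,"dz":0,"ax":0,"ay":0,"az":0},{"fingers":0.1,"dx":0.05,"dy":0,"dz":0,"ax":0,"ay":0,"az":0}]'
```

```text
time_s: 15.65
ee_pos: [0.6519, 0.023, 0.0217]
eef_rot: [1.147, 1.248, -1.147]
ft_force: [-0.1, 0.2, -0.6]
opening: 0.29
```

```bash
python3 -m pendant '[{"fingers":0.1,"dx":0.05,"dy":0,"dz":0,"ax":0,"ay":0,"az":0},{"fingers":0.1,"dx":0.05,"dy":0,"dz":0,"ax":0,"ay":0,"az":0}]'
```

```text
time_s: 15.85
ee_pos: [0.6518, 0.023, 0.021]
eef_rot: [1.147, 1.248, -1.147]
ft_force: [0.1, 0.3, -0.7]
opening: 0.292
```

```bash
python3 -m pendant '[{"fingers":0.1,"dx":0.05,"dy":0,"dz":0,"ax":0,"ay":0,"az":0},{"fingers":0.1,"dx":0.05,"dy":0,"dz":0,"ax":0,"ay":0,"az":0}]'
```

```text
time_s: 16.05
ee_pos: [0.6519, 0.023, 0.0209]
eef_rot: [1.147, 1.248, -1.147]
ft_force: [-2.7, 1.4, 6.8]
opening: 0.291
```

Contact at 7 N. Releasing and backing off.

```bash
python3 -m pendant '[{"fingers":0.35,"dx":-0.02,"dy":0,"dz":0,"ax":0,"ay":0,"az":0},{"fingers":0.5,"dx":-0.02,"dy":0,"dz":0,"ax":0,"ay":0,"az":0},{"fingers":0.75,"dx":-0.02,"dy":0,"dz":0,"ax":0,"ay":0,"az":0},{"fingers":0.75,"dx":-0.02,"dy":0,"dz":0,"ax":0,"ay":0,"az":0},{"fingers":0.75,"dx":-3,"dy":0,"dz":0,"ax":0,"ay":0,"az":0},{"fingers":0.75,"dx":-8,"dy":0,"dz":0,"ax":0,"ay":0,"az":0},{"fingers":0.75,"dx":-12,"dy":0,"dz":0,"ax":0,"ay":0,"az":0},{"fingers":0.75,"dx":-15,"dy":0,"dz":0,"ax":0,"ay":0,"az":0}]'; python3 -c "
from h import *
go(.4683,-.127,.15,9)
w=capture('wrist');cv2.imwrite('pics/w10.png',w['frame'])
"
```

```text
time_s: 16.85
ee_pos: [0.6523, 0.0228, 0.1733]
eef_rot: [1.148, 1.246, -1.146]
ft_force: [-0.8, 0.4, 0.2]
opening: 0.751
pos [0.6523 0.0228 0.1733] yaw 4.8 F [-0.8  0.4  0.2] open 0.751 t 16.85 |dxyz cm [  2.29 -19.6   13.39] turn [-0.073  0.    -0.002]
```

View pics/w10.png

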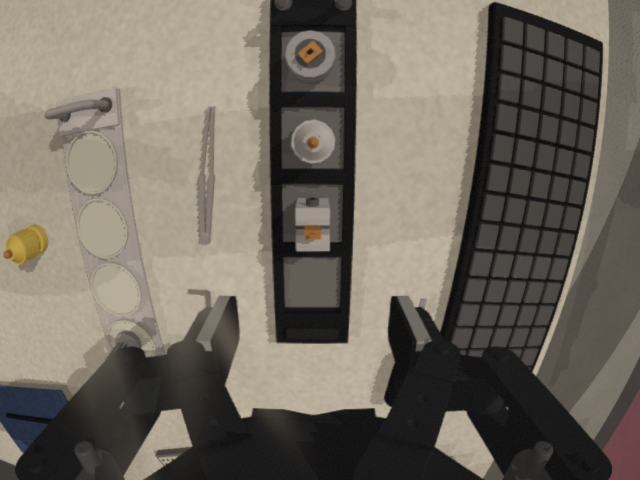

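The vise stands in pocket 3 at (313,222). Next is the post.

```bash
python3 -m pendant '[{"fingers":0.75,"dx":0,"dy":-4,"dz":3,"ax":0,"ay":0,"az":0},{"fingers":0.75,"dx":0,"dy":-8,"dz":5.5,"ax":0,"ay":0,"az":0},{"fingers":0.75,"dx":0,"dy":-12,"dz":8,"ax":-0.03,"ay":0,"az":0},{"fingers":0.75,"dx":0.5,"dy":-16,"dz":11,"ax":-0.073,"ay":0,"az":0},{"fingers":0.75,"dx":1.5,"dy":-19.6,"dz":13.4,"ax":-0.073,"ay":0,"az":0},{"fingers":0.75,"dx":2,"dy":-19.6,"dz":13.4,"ax":-0.073,"ay":0,"az":0},{"fingers":0.75,"dx":2,"dy":-19.6,"dz":13.4,"ax":-0.073,"ay":0,"az":0}]'; python3 -c "
from h import *
w=capture('wrist');im=w['frame'];cv2.imwrite('pics/w11.png',im)
for p in sorted(amber(w),key=lambda a:a[1]): print(p.round(1),(wonz(w,*p,.073)*1000).round(1))
# foot in dish, predicted
print('foot c',wproj(w,(.4683,-.128,.019)).round(1))
go(.4683,-.128,.0245,9)
"
```

```text
time_s: 17.6
ee_pos: [0.4673, -0.1273, 0.1502]
eef_rot: [1.094, 1.279, -1.094]
ft_force: [0.0, -0.0, 0.7]
opening: 0.751
[313.6 251.5] [ 467.6 -128.6   73. ]
foot c [314.6 227.2]
pos [ 0.4681 -0.1267  0.1505] yaw 8.99 F [ 0.6  0.  -0.5] open 0.75 t 17.65 |dxyz cm [12.6  -0.    0.13] turn [-0. -0. -0.]
```

View pics/w11.png

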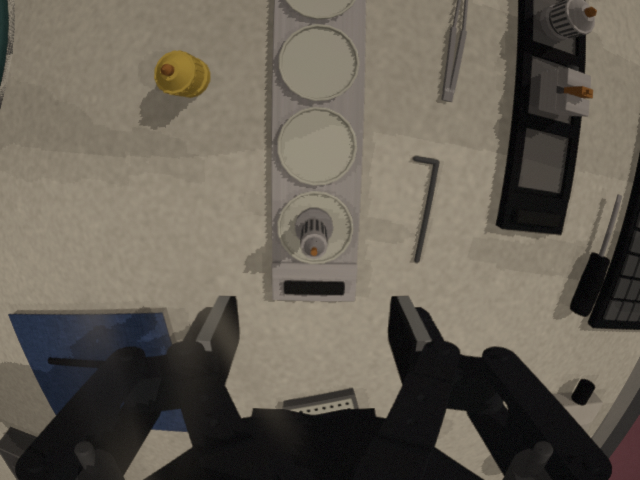

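The post tip at (314,251) gives (467.6,−128.6) mm. Going down and gripping.

```bash
python3 -m pendant '[{"fingers":0.75,"dx":3,"dy":0,"dz":0.15,"ax":0,"ay":0,"az":0},{"fingers":0.75,"dx":7,"dy":0,"dz":0.15,"ax":0,"ay":0,"az":0},{"fingers":0.75,"dx":10,"dy":0,"dz":0.15,"ax":0,"ay":0,"az":0},{"fingers":0.75,"dx":12,"dy":0,"dz":0.15,"ax":0,"ay":0,"az":0},{"fingers":0.6,"dx":12.5,"dy":0,"dz":0.15,"ax":0,"ay":0,"az":0},{"fingers":0.5,"dx":12.5,"dy":0,"dz":0.15,"ax":0,"ay":0,"az":0},{"fingers":0.5,"dx":12.5,"dy":0,"dz":0.15,"ax":0,"ay":0,"az":0}]'; python3 -m pendant '[{"fingers":0.2,"dx":0,"dy":0,"dz":0,"ax":0,"ay":0,"az":0},{"fingers":0.05,"dx":0,"dy":0,"dz":0,"ax":0,"ay":0,"az":0},{"fingers":0.05,"dx":0,"dy":0,"dz":0,"ax":0,"ay":0,"az":0},{"fingers":0.05,"dx":0,"dy":0,"dz":0,"ax":0,"ay":0,"az":0},{"fingers":0.05,"dx":0,"dy":0,"dz":0,"ax":0,"ay":0,"az":0},{"fingers":0.05,"dx":-0.5,"dy":0,"dz":0,"ax":0,"ay":0,"az":0},{"fingers":0.05,"dx":-3,"dy":0,"dz":0,"ax":0,"ay":0,"az":0},{"fingers":0.05,"dx":-7,"dy":0,"dz":0,"ax":0,"ay":0,"az":0}]'; python3 -c "
from h import *
go(.6566,-.0394,.10,4.8)
"
```

```text
time_s: 18.35
ee_pos: [0.4689, -0.1284, 0.0264]
eef_rot: [1.093, 1.278, -1.092]
ft_force: [0.2, 0.3, 1.0]
opening: 0.498
time_s: 19.15
ee_pos: [0.4669, -0.1284, 0.0955]
eef_rot: [1.092, 1.282, -1.095]
ft_force: [0.5, 0.2, -0.5]
opening: 0.195
pos [ 0.4669 -0.1284  0.0955] yaw 8.98 F [ 0.5  0.2 -0.5] open 0.195 t 19.15 |dxyz cm [-0.51 20.13 -5.83] turn [ 0.073 -0.     0.003]
```

```bash
python3 -m pendant '[{"fingers":0.05,"dx":-0.5,"dy":3,"dz":-1,"ax":0,"ay":0,"az":0},{"fingers":0.05,"dx":-0.5,"dy":7,"dz":-2,"ax":0.03,"ay":0,"az":0},{"fingers":0.05,"dx":-0.5,"dy":11,"dz":-3,"ax":0.05,"ay":0,"az":0},{"fingers":0.05,"dx":-0.5,"dy":15,"dz":-4.5,"ax":0.073,"ay":0,"az":0},{"fingers":0.05,"dx":-0.5,"dy":19,"dz":-5.7,"ax":0.073,"ay":0,"az":0},{"fingers":0.05,"dx":-0.5,"dy":20.1,"dz":-5.8,"ax":0.073,"ay":0,"az":0},{"fingers":0.05,"dx":-0.5,"dy":20.1,"dz":-5.8,"ax":0.073,"ay":0,"az":0},{"fingers":0.05,"dx":-0.5,"dy":20.1,"dz":-5.8,"ax":0.073,"ay":0,"az":0}]'; python3 -c "
from h import *
go(.6566,-.0394,.024,4.8)
w=capture('wrist');cv2.imwrite('pics/w12.png',w['frame'])
"
```

```text
time_s: 19.95
ee_pos: [0.6567, -0.0406, 0.1007]
eef_rot: [1.147, 1.247, -1.148]
ft_force: [-0.4, -0.3, -0.4]
opening: 0.197
pos [ 0.6567 -0.0406  0.1007] yaw 4.77 F [-0.4 -0.3 -0.4] open 0.197 t 19.95 |dxyz cm [ 7.67  0.01 -0.13] turn [-0.001  0.001  0.001]
```

View pics/w12.png

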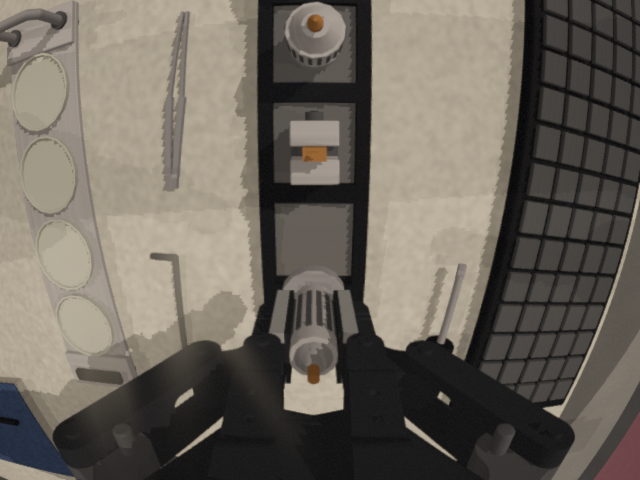

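The post hangs upright over pocket 4, and the vise is well inside pocket 3. Lowering.

```bash
python3 -m pendant '[{"fingers":0.05,"dx":3,"dy":0,"dz":-0.1,"ax":0,"ay":0,"az":0},{"fingers":0.05,"dx":5.5,"dy":0,"dz":-0.1,"ax":0,"ay":0,"az":0},{"fingers":0.05,"dx":6.8,"dy":0,"dz":-0.1,"ax":0,"ay":0,"az":0},{"fingers":0.05,"dx":7.2,"dy":0,"dz":-0.1,"ax":0,"ay":0,"az":0},{"fingers":0.05,"dx":7.4,"dy":0,"dz":-0.1,"ax":0,"ay":0,"az":0},{"fingers":0.05,"dx":7.4,"dy":0,"dz":-0.1,"ax":0,"ay":0,"az":0}]'; python3 -m pendant '[{"fingers":0.05,"dx":0.1,"dy":0,"dz":0,"ax":0,"ay":0,"az":0},{"fingers":0.05,"dx":0.1,"dy":0,"dz":0,"ax":0,"ay":0,"az":0}]'
```

```text
time_s: 20.6
ee_pos: [0.6578, -0.039, 0.0274]
eef_rot: [1.148, 1.247, -1.147]
ft_force: [0.1, 0.2, -0.5]
opening: 0.194
time_s: 20.8
ee_pos: [0.6577, -0.0387, 0.0261]
eef_rot: [1.147, 1.247, -1.146]
ft_force: [0.1, 0.3, -0.3]
opening: 0.194
```

```bash
python3 -m pendant '[{"fingers":0.05,"dx":0.05,"dy":0,"dz":0,"ax":0,"ay":0,"az":0},{"fingers":0.05,"dx":0.05,"dy":0,"dz":0,"ax":0,"ay":0,"az":0}]'
```

```text
time_s: 21.0
ee_pos: [0.6575, -0.0387, 0.0251]
eef_rot: [1.147, 1.248, -1.147]
ft_force: [0.3, -1.0, -1.1]
opening: 0.192
```

```bash
python3 -m pendant '[{"fingers":0.05,"dx":0.05,"dy":0,"dz":0,"ax":0,"ay":0,"az":0},{"fingers":0.05,"dx":0.05,"dy":0,"dz":0,"ax":0,"ay":0,"az":0}]'
```

```text
time_s: 21.2
ee_pos: [0.6574, -0.0388, 0.0244]
eef_rot: [1.147, 1.248, -1.147]
ft_force: [0.4, -0.0, 0.1]
opening: 0.194
```

```bash
python3 -m pendant '[{"fingers":0.05,"dx":0.05,"dy":0,"dz":0,"ax":0,"ay":0,"az":0},{"fingers":0.05,"dx":0.05,"dy":0,"dz":0,"ax":0,"ay":0,"az":0}]'
```

```text
time_s: 21.4
ee_pos: [0.6574, -0.0388, 0.0239]
eef_rot: [1.147, 1.248, -1.147]
ft_force: [0.1, 0.2, -0.1]
opening: 0.193
```

```bash
python3 -m pendant '[{"fingers":0.05,"dx":0.05,"dy":0,"dz":0,"ax":0,"ay":0,"az":0},{"fingers":0.05,"dx":0.05,"dy":0,"dz":0,"ax":0,"ay":0,"az":0}]'
```

```text
time_s: 21.6
ee_pos: [0.6575, -0.0388, 0.0236]
eef_rot: [1.147, 1.248, -1.147]
ft_force: [-0.7, -0.3, 2.2]
opening: 0.197
```

Light contact at about 2 N. Releasing and backing off.

```bash
python3 -m pendant '[{"fingers":0.25,"dx":0.02,"dy":0,"dz":0,"ax":0,"ay":0,"az":0},{"fingers":0.4,"dx":0,"dy":0,"dz":0,"ax":0,"ay":0,"az":0},{"fingers":0.7,"dx":0,"dy":0,"dz":0,"ax":0,"ay":0,"az":0},{"fingers":0.7,"dx":0,"dy":0,"dz":0,"ax":0,"ay":0,"az":0},{"fingers":0.7,"dx":-3,"dy":0,"dz":0,"ax":0,"ay":0,"az":0},{"fingers":0.7,"dx":-8,"dy":0,"dz":0,"ax":0,"ay":0,"az":0},{"fingers":0.7,"dx":-13,"dy":0,"dz":0,"ax":0,"ay":0,"az":0},{"fingers":0.7,"dx":-17,"dy":0,"dz":0,"ax":0,"ay":0,"az":0}]'; python3 -m pendant '[{"fingers":0.7,"dx":0,"dy":0,"dz":-2,"ax":0,"ay":0,"az":0},{"fingers":0.7,"dx":0,"dy":0,"dz":-4,"ax":0,"ay":0,"az":0},{"fingers":0.7,"dx":0,"dy":0,"dz":-4,"ax":0,"ay":0,"az":0},{"fingers":0.7,"dx":0,"dy":0,"dz":-4,"ax":0,"ay":0,"az":0}]'; python3 -c "
from h import *
w=capture('wrist');cv2.imwrite('pics/w13.png',w['frame'])
c=capture('top');s=capture('scene');cv2.imwrite('pics/s13.png',cv2.resize(s['frame'][160:460,150:450],None,fx=1.95,fy=1.95,interpolation=cv2.INTER_CUBIC))
cv2.imwrite('pics/t13.png',c['frame'])
print(ctrl.get_obs()['ft_force'])
"
```

```text
time_s: 22.4
ee_pos: [0.6576, -0.0391, 0.1965]
eef_rot: [1.148, 1.246, -1.146]
ft_force: [0.0, 0.1, 0.4]
opening: 0.697
time_s: 22.8
ee_pos: [0.654, 0.0013, 0.1935]
eef_rot: [1.146, 1.248, -1.147]
ft_force: [0.1, -0.9, 0.6]
opening: 0.7
[-0.20653381  0.21131983  0.40350323]
```

View pics/w13.png

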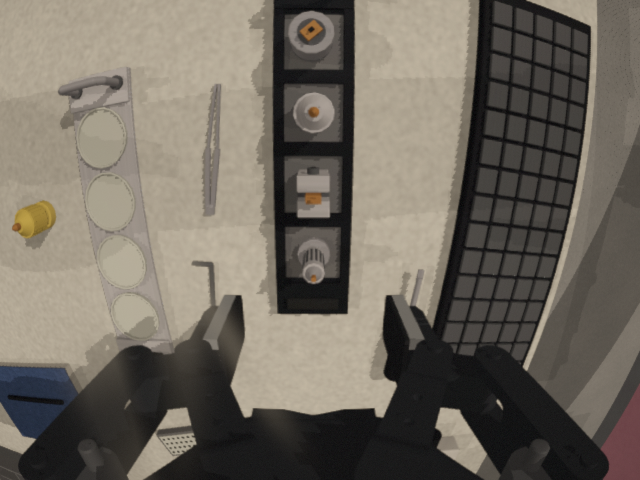

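View pics/s13.png

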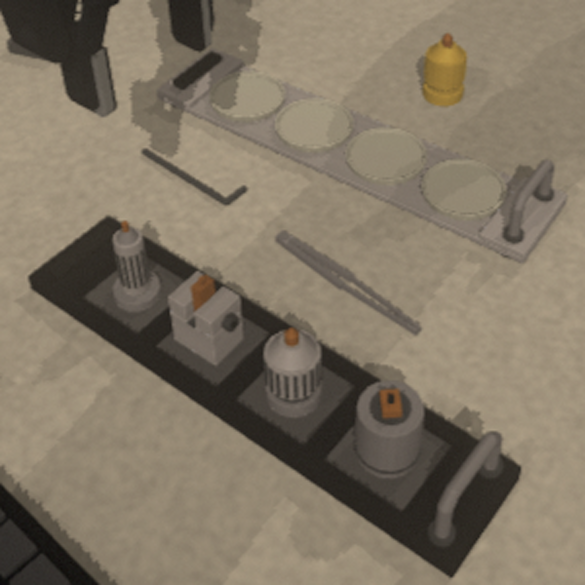

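All four holders stand upright in the tray, in the order drum, collet, vise, post from the handle. The dishes are empty and the decoy hasn't moved. I'll do one numeric check, then hand in.

```bash
python3 -c "
from h import *
w=capture('wrist')
for p,z in zip(sorted(amber(w),key=lambda a:a[1]),(.056,.066,.057,.070)): print(p.round(1),(wonz(w,*p,z)*1000).round(1))
"
```

```text
[310.5  28.6] [639.6 149.8  56. ]
[313.4 109.8] [646.9  87.1  66. ]
[312.7 196. ] [651.7  22.2  57. ]
[313.4 276.7] [657.1 -38.6  70. ]
```

```bash
python3 -c "
from bench import ctrl
print(ctrl.hand_in())"
```

```text
the job is handed in; nothing more can be done
None
```

I moved all four holders into the session tray, one per pocket, and handed the job in at about 23 s. Counted from the tray's handle the order is drum, collet, vise, post, the same as it was from the rack's handle. The yellow look-alike was not touched.

- **Setting down:** I lowered each holder until the force reading showed contact, then opened the fingers. The readings were about 16 N (drum), 10 N (collet), 7 N (vise) and 2 N (post).
- **Position:** The last wrist picture puts each holder's tip within about 3 mm of its pocket centre.
- **Upright:** The scene picture shows all four upright inside the pocket walls, with the dishes empty and the gripper well clear.
- **Disagreement:** The top camera's y readings were 1–3 mm lower than the scene and wrist cameras' for most points, so I used values in between. Heights worked out from the top and scene cameras came out 4–8 mm low, so I used the given sizes for heights instead.

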